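# Test-fit a mixer beater in its drive head and hold it home against the ejector

## Robot

A 6-joint arm with a two-finger parallel gripper is mounted at the origin on the work surface. World frame = base frame: x ahead of the robot, y to its left, z up, the work surface at z = 0. Lengths are in m, angles in rad, forces in N, time in s.
With the tool pointing down it reaches from about 0.2 to 0.875 m from the base axis. Payload 3.4 kg.
Tool frame: the origin (TCP) lies at the very end of the fingers, on their centre line; the grasp point (between the pads) lies 19 mm behind it (r.grip_depth is the distance from the TCP to the grasp point, in m); z points along the fingers, x is the direction in which the jaws open and shut, and the axes are right-handed (so a half turn about z gives the same grasp; the last joint's range is limited). The gripper opens to 94 mm and grips with 3 to 60 N. Pads are 16 mm wide; open, the fingers measure 119 mm over their backs; the gripper's body (75 mm by 177 mm) begins 78 mm behind the grasp point.
Start: joints at [1.192, 0.276, 1.505, -0, 1.361, -0.121], TCP at [0.147, 0.556, 0.205] pointing down, gripper open.
Joint ranges: [-2.89, 2.89], [-0.75, 2.08], [0.22, 2.7], [-1.18, 4.32], [0.11, 2.71], [-2.7, 2.7]. Speed limits (rad/s): [2.57, 2.57, 3.14, 3.14, 3.14, 3.14].

## Interface

Orientations are given as a 3x3 rotation matrix whose columns are the frame's x, y, z axes.
In Python, from cell import r, fingers, ik, viewer, ticket, telemetry gives the robot as it stands. The module is installed in compiled form; this text tells all that it offers. Calls block until the motion is done:
- r.move_ptp(position, orientation): joint-space move of the TCP to a pose.
- r.move_straight(position, max_speed=0.15, attitude=None, contact_N=None): straight line of the TCP; attitude=None keeps the orientation; max_speed is the mean speed in m/s. With contact_N (N) it stops when the force on the tool has changed by that much, and returns True; else False.
- r.set_joints(angles): joint-space move.
- fingers.move_gripper(opening): finger opening in m; the grip force is fixed at half the most; returns when the fingers have stopped.
- r.dwell(seconds).
- ik(position, orientation): joint angles nearest the present ones, or None.
- viewer.snapshot(name): name is "side" or "top"; returns (picture, depth): 400x640x3 uint8, red, green, blue; 400x640 float32, m along the optical axis (not along the pixel's ray), 0 where there is no reading.
- viewer.camera_model(name): a dict with "intrinsics" (3x3 intrinsics, pixels), "pose" (4x4, takes a point from camera to world coordinates). Camera axes: x right, y down, z forward; pixel columns grow to the right and rows downward; lengths in m; the calibration is good to about 2 mm. A picture is of the moment at which its call begins. camera_model takes no time and is no camera call.
A pose or a line that the arm cannot do raises r.MotionError and nothing moves.
- ticket.finish_job(): hands the job in, once; it reports no verdict.
Readings, each from a call of its own:
- telemetry.get_time_s(): time.
- telemetry.get_qpos(): joint angles.
- telemetry.get_qvel(): joint speeds.
- telemetry.get_effort(): joint torques, N m.
- telemetry.get_position(): TCP position.
- telemetry.get_eef_rot(): TCP orientation.
- telemetry.get_contact_force(): force on the tool from outside, world axes, zero at the start.
- telemetry.get_moment(): the same for the moment, N m.
- telemetry.get_finger_gap(): finger opening in m.
Only numpy, scipy, OpenCV 4.12 (cv2) and the standard library are available. Lean on these libraries where they do the work, as an engineer would, in place of code of your own. Each camera call takes 0.05 s, during which the arm holds its last target.

## Task

First seat the loose mixer drive head (the block with the cross-shaped socket on top) flat and square in the pocket of the wooden holding block, socket up, and let go of it. Then take the flat paddle beater out of the stand, turn it until its cross-shaped stem meshes with the socket, slide it down fully home against the spring ejector and keep it pressed there: finish while the gripper is still holding the beater down, fully home. Leave the whisk, the mug and the small carton where they are.

Things in the scene. Friction and masses are not known exactly. Their poses are not given: they have to be found in the camera images.
- nest: Fixed wooden holding block, 140 (its x) x 104 (its y) x 20 mm high, with one rectangular pocket in the middle of its top: 94 (x) x 64 (y) mm, 14 mm deep, upper edges chamfered 3 mm. Origin: centre of the underside; z up. The pocket floor is 6 mm above the origin. It takes the drive head with 2 mm play on each side, either end first.
- head_centre (a point): Loose drive head: upright block 90 (its x) x 60 (its y) x 55 mm high, grey plastic below, aluminium above, 0.4 to 0.8 kg. This point: its centre, 27.5 mm above its underside; z up. A white plastic sleeve (41 mm) with a cross-shaped socket sits in the middle of its top, flush. Seated, this point is 33.5 mm and the top 61 mm above the holding block's underside.
- socket_mouth (a point): Centre of the socket's mouth, at the level of the head's top face, turning with the drive sleeve. The bore is a cross: two slots, each 26 mm long and 10 mm wide, along this point's x and y axes (so it repeats every quarter turn); z points up out of the socket. The sleeve can turn about z in the head against friction of about 0.08 N m.
- ejector (a joint): Spring ejector pin (9 mm diameter) in the middle of the socket: 0 = up (its top 14 mm below the mouth), 0.008 m = pressed 22 mm below the mouth, as with the beater fully home. It pushes back with about 4 N at 0 and 10 N at 0.008, so a beater that is let go is pushed up again.
- beater_mid (a point): Flat paddle beater, aluminium, 96 mm tall, 0.13 to 0.25 kg, stem down in a well of the stand. This point: on its axis, 48 mm above the stem's end; z up. Above a steel stem and collar (38 mm wide, 22 to 28 mm above the stem's end) stands the paddle: open frame 64 mm wide along x, 14 mm thick along y, solid middle rib 24 mm wide; grip it across y, 60 to 96 mm above the stem's end.
- beater_tip (a point): Lower end of the beater's stem, on its axis; axes as beater_mid. The stem is 22 mm long, its section a cross: two bars 24 mm long and 8 mm wide along x and y, the lowest 4 mm tapered (end 20 mm long, 5 mm wide). Fully home it lies 22 mm below the socket's mouth and the collar rests on the head's top.
- stand: Fixed light-wood stand 200 (its x) x 70 (its y) x 30 mm high, origin centre of the underside. Two round wells, 31 mm wide, 26 mm deep, at x = -60 and +60 mm; the attachments' collars rest on its top.
- whisk_mid (a point): Bystander: balloon whisk of steel wire, 102 mm tall, 46 mm wide, in the other well of the stand; this point is 50 mm above its lower end. Leave it.
- mug_mid (a point): Bystander: white mug, 76 mm wide, 85 mm tall; its middle. Leave it.
- carton_mid (a point): Bystander: small open cardboard carton 130 x 100 x 70 mm; its middle. Leave it.
Not all that is in view belongs to the job. Leave any purple or red look-alike of the part that bears beater_mid alone.

How it is judged:
On the way, in this order (a step that is already met when the one before it is completed fails the run):
1. the drive head sits flat and square in the pocket, socket up, let go, before the beater goes into it (horizontal distance between head_centre and nest below 0.004 m and z of head_centre in the frame of nest below 0.0355 m and angle between head_centre's own z axis and vertical below 0.04 rad and contact force between each of the fingers, beater and head below 0.1 N), for 0.2 s.
2. the beater's stem has meshed with the socket: at least 7 mm in (horizontal distance between beater_tip and socket_mouth below 0.004 m and z of beater_tip in the frame of socket_mouth below -0.007 m), for 0.05 s.
At the end, for the whole second after the job is handed in: Head seated in the pocket (4 mm, tilt under 0.04 rad), fingers off it; stem within 2.5 mm of fully home, on axis within 3 mm, upright within 0.08 rad; ejector pressed over 5.5 mm; fingers on the beater (over 1 N), which presses the head with over 3 N, for the last second (horizontal distance between head_centre and nest below 0.004 m and z of head_centre in the frame of nest below 0.0355 m and angle between head_centre's own z axis and vertical below 0.04 rad and z of beater_tip in the frame of socket_mouth below -0.0195 m and horizontal distance between beater_tip and socket_mouth below 0.003 m and angle between beater_mid's own z axis and vertical below 0.08 rad and value of joint ejector above 0.0055 m and contact force between beater and head above 3 N and contact force between the fingers and beater above 1 N and contact force between the fingers and head below 0.1 N); the arm keeps its last pose, push and grip.
It fails at once if the whisk, mug or carton is moved by more than 25 mm (distance of any of whisk_mid, mug_mid, carton_mid from where it was at the start of the episode above 0.025 m).
It also fails if it takes over 54 s, if anything falls off the work surface, if the arm or the gripper's body presses on something with over 40 N, if the wrist force passes 120 N, or if a joint passes its speed limit or range.

## Working session

There is one attempt and no reset: what is moved stays moved. The work goes in short steps, each a Python script; the robot and the scene stay as the last script left them, time stands still between calls to the robot, and variables do not carry over. Pictures are saved under pics/ and viewed, and the job is handed in when it is done.

```bash
ls; mkdir -p pics; python3 - <<'E'
from cell import r,viewer,telemetry
import numpy as np,cv2
for n in("side","top"):
    p,d=viewer.snapshot(n); np.savez(f"pics/{n}0.npz",p=p,d=d)
    cv2.imwrite(f"pics/{n}0.png",p[:,:,::-1]); m=viewer.camera_model(n); print(n,m["intrinsics"],np.round(m["pose"],4))
print(telemetry.get_time_s())
E
```

```text
pics
side [[420.13384903   0.         321.65989554]
 [  0.         420.13384903 199.2864219 ]
 [  0.           0.           1.        ]] [[-0.913  -0.2604  0.314   0.3014]
 [-0.4079  0.5934 -0.6939  0.607 ]
 [-0.0057 -0.7616 -0.648   0.6788]
 [ 0.      0.      0.      1.    ]]
top [[443.48433493   0.         321.40340031]
 [  0.         443.48433493 191.83990982]
 [  0.           0.           1.        ]] [[-0.0054 -0.9926  0.1213  0.4517]
 [-0.9998  0.0033 -0.0176 -0.0345]
 [ 0.0171 -0.1214 -0.9925  0.9553]
 [ 0.      0.      0.      1.    ]]
0.1
```

View pics/side0.png

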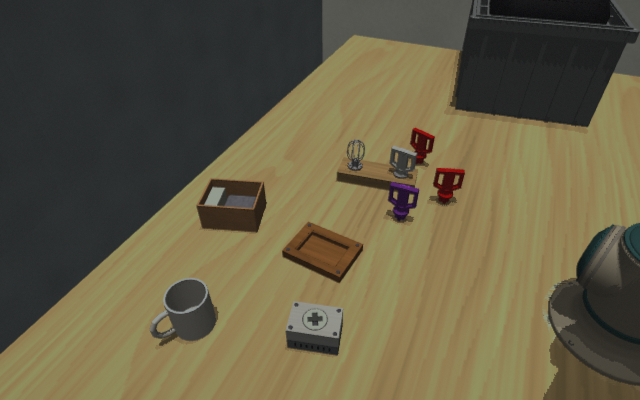

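View pics/top0.png

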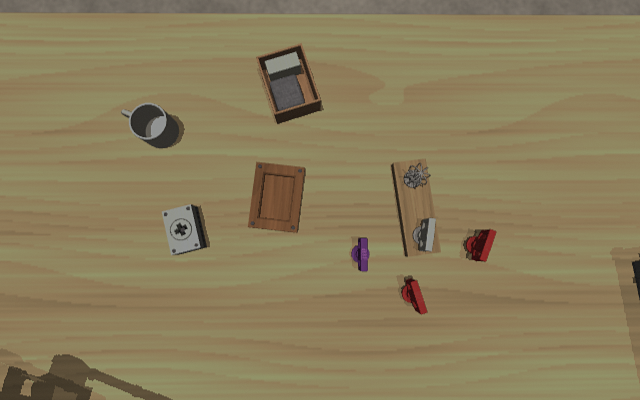

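The silver paddle in the stand (top 425,235; side 402,162) matches the aluminium beater standing in a well. The red ones (top 480,245 and 414,296) and the purple one (top 361,254) are look-alikes. I'll enlarge and measure.

```bash
cat > h.py <<'E'
import numpy as np,cv2
from cell import r,fingers,ik,viewer,ticket,telemetry
def ray(n,uv,z):
    m=viewer.camera_model(n);K=m["intrinsics"];T=m["pose"]
    uv=np.atleast_2d(np.asarray(uv,float)); d=np.c_[uv,np.ones(len(uv))]@np.linalg.inv(K).T@T[:3,:3].T
    s=(z-T[2,3])/d[:,2]; return T[:3,3]+s[:,None]*d
def cloud(n,d):
    m=viewer.camera_model(n);K=m["intrinsics"];T=m["pose"]
    v,u=np.indices(d.shape); c=np.stack([(u-K[0,2])/K[0,0]*d,(v-K[1,2])/K[1,1]*d,d],-1)
    P=c@T[:3,:3].T+T[:3,3]; P[d<=0]=np.nan; return P
def proj(n,X):
    m=viewer.camera_model(n);K=m["intrinsics"];T=m["pose"]
    c=(np.atleast_2d(X)-T[:3,3])@T[:3,:3]; return (c/c[:,2:])[:,:2]@np.diag([K[0,0],K[1,1]])+K[:2,2]
def rot(a): # tool down, jaw (x) axis at angle a
    c,s=np.cos(a),np.sin(a); return np.array([[c,s,0],[s,-c,0],[0,0,-1.]])
E
cat > m.py <<'E'
from h import *
for n in("side","top"):
    z=np.load(f"pics/{n}0.npz");p,d=z["p"],z["d"];P=cloud(n,d)
    hsv=cv2.cvtColor(p,cv2.COLOR_RGB2HSV)
    print(n,"table z median",np.nanmedian(P[...,2]))
    def rect(mask,name,zz,close=5):
        mask=cv2.morphologyEx(mask.astype(np.uint8),cv2.MORPH_CLOSE,np.ones((close,close)))
        cs,_=cv2.findContours(mask,cv2.RETR_EXTERNAL,cv2.CHAIN_APPROX_NONE)
        for c in sorted(cs,key=cv2.contourArea)[::-1][:1]:
            w=ray(n,c[:,0]+0.0,zz)[:,:2]
            R=cv2.minAreaRect((w*1000).astype(np.float32)); print(n,name,"px",c[:,0].mean(0).round(),np.round(R[0],1),np.round(R[1],1),round(R[2],1))
    X,Y,Z=P[...,0],P[...,1],P[...,2]
    def box(cx,cy,rr): return (abs(X-cx)<rr)&(abs(Y-cy)<rr)
    g={"side":((315,318),(322,250),(377,172)),"top":((182,229),(277,197),(415,207))}[n]
    for (u,v),nm,zt,rr in zip(g,("head","nest","stand"),(.055,.02,.03),(.08,.1,.14)):
        c=ray(n,(u,v),zt)[0]; mk=box(c[0],c[1],rr)&(abs(Z-zt)<.006)
        print(nm,mk.sum(),"z",np.nanmedian(Z[mk])); rect(mk,nm,zt)
    c=ray(n,{"side":(402,162),"top":(425,235)}[n],.09)[0]
    mk=box(c[0],c[1],.06)&(Z>.07)&(Z<.12); q=P[mk]; print("beater",mk.sum(),q.mean(0),q.max(0),q.min(0))
    mk2=mk&(Z>q[:,2].max()-.006); rect(mk2,"beater top",.098,3)
    cv2.imwrite(f"pics/{n}_b.png",cv2.resize(p[120:260,320:500] if n=="side" else p[140:320,340:510],None,fx=3.2,fy=3.2,interpolation=2)[:,:,::-1])
    cv2.imwrite(f"pics/{n}_h.png",cv2.resize(p[210:360,270:380] if n=="side" else p[150:270,150:320],None,fx=4 if n=="top" else 3.9,fy=4 if n=="top" else 3.9,interpolation=2)[:,:,::-1])
E
python3 m.py
```

```text
side table z median -0.00018411153384034762
head 1587 z 0.05423753367472717
side head px [315. 320.] [485.3 234.8] [90.2 63.8] 14.4
nest 1564 z 0.019314109377817412
side nest px [323. 250.] [554.2  47.2] [109.  142.5] 83.3
stand 1320 z 0.029636341645083886
side stand px [377. 172.] [ 530.9 -246. ] [200.2  80.7] 7.7
beater 320 [ 0.47088049 -0.25388826  0.09171785] [ 0.5042421  -0.24457761  0.10646915] [ 0.43971699 -0.26853653  0.07009033]
side beater top px [404. 151.] [ 472.7 -263.4] [19.9 64.3] 80.3
top table z median 0.0006697982696305393
head 1287 z 0.055625496899421534
top head px [181. 229.] [488.  232.7] [90.4 61.9] 14.5
nest 1927 z 0.02056764494108898
top nest px [276. 196.] [557.3  45. ] [104.3 140.3] 83.3
stand 2568 z 0.030275797766627754
top stand px [418. 214.] [ 533.6 -249.7] [200.1  71.8] 7.4
beater 338 [ 0.47415953 -0.25596378  0.0993594 ] [ 0.50612562 -0.24642578  0.10868998] [ 0.44285051 -0.26841679  0.07001152]
top beater top px [430. 234.] [ 474.5 -259.5] [14.2 63.7] 81.3
```

View crops.

View pics/top_b.png

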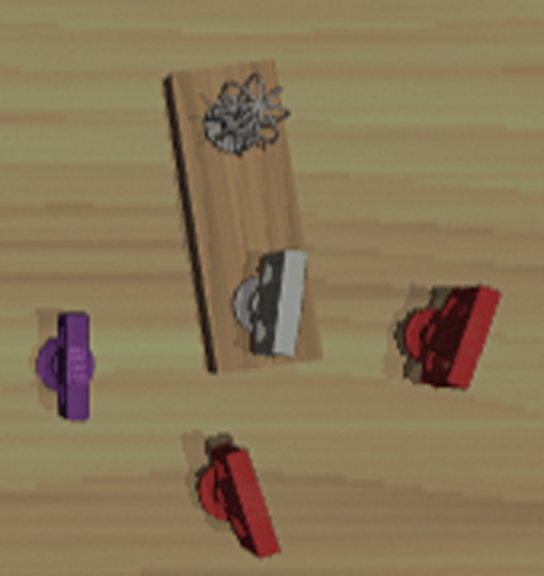

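View pics/side_b.png

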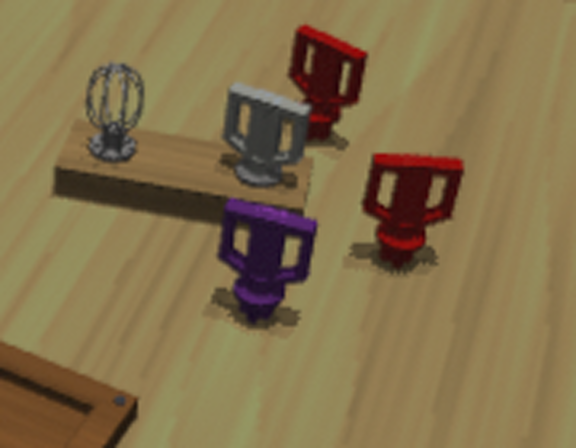

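View pics/top_h.png

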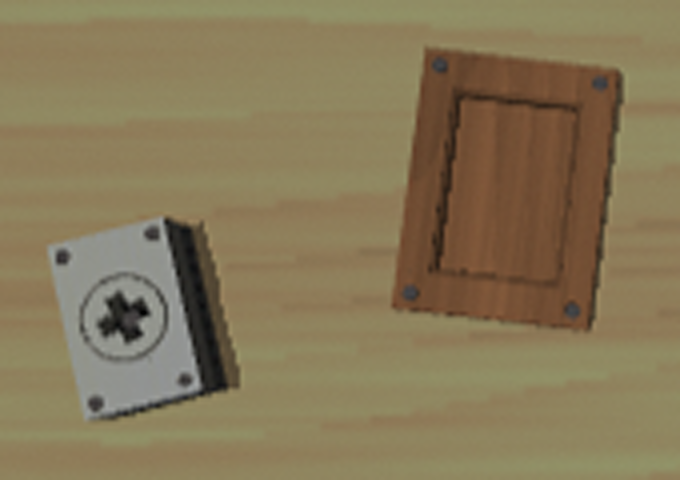

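View pics/side_h.png

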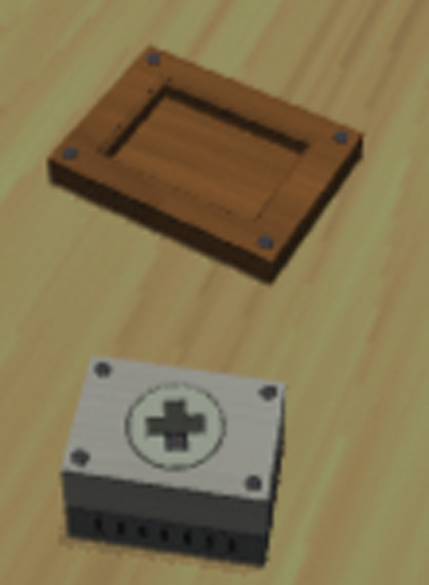

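The crops confirm that the silver paddle in the stand (top crop 285,305) is the beater. The head and nest sizes (90×62, 140×104) and heights check out in both views. Next I grasp the head across its 60 mm side.

```bash
python3 - <<'E'
from h import *
H=np.array([.4866,.2337]);N=np.array([.5557,.0461])
for k in(0,180):
  for p,a in((H,104.5),(N,83.3),((.4735,-.2585),81.3)):
    q=ik([*p,.12],rot(np.radians(a+k))); print(a+k,None if q is None else np.round(q,2))
for k in (0,180):
    q=ik([*H,.1],rot(np.radians(104.5+k)))
    if q is not None and abs(q[5])<1.8: break
R=rot(np.radians(104.5+k))
r.move_ptp([*H,.10],R)
r.move_straight([*H,.024],max_speed=.12,contact_N=15)
print(telemetry.get_position(),telemetry.get_contact_force())
fingers.move_gripper(.03)
print(k,"gap",telemetry.get_finger_gap(),telemetry.get_time_s())
r.move_straight([*H,.11],max_speed=.15)
print("F",telemetry.get_contact_force(),telemetry.get_finger_gap(),telemetry.get_time_s())
E
```

```text
104.5 [ 0.32  0.29  1.71 -0.    1.14 -1.51]
83.3 [-0.04  0.31  1.68 -0.    1.15 -1.5 ]
81.3 [-0.63  0.29  1.72 -0.    1.14 -2.05]
284.5 [ 0.32  0.29  1.71 -0.    1.14  1.64]
263.3 [-0.04  0.31  1.68 -0.    1.15  1.65]
261.3 [-0.63  0.29  1.72 -0.    1.14  1.09]
[0.48704611 0.23412051 0.02444961] [-0.17888566  0.08588092  0.45801852]
0 gap 0.060033572296003375 3.2583
F [ 0.3311552  0.068881  -6.2695999] 0.059774340524909986 3.9833
```

```bash
python3 - <<'E'
from h import *
N=np.array([.5557,.0461])
R=rot(np.radians(83.3))
r.move_ptp([*N,.11],R)
r.move_straight([*N,.0595],max_speed=.12,contact_N=15)
print(telemetry.get_position(),telemetry.get_contact_force(),telemetry.get_time_s())
for n in("side","top"):
    p,d=viewer.snapshot(n); np.savez(f"pics/{n}1.npz",p=p,d=d)
    u,v=proj(n,[*N,.05])[0].astype(int)
    cv2.imwrite(f"pics/{n}1.png",cv2.resize(p[max(v-80,0):v+70,u-80:u+80],None,fx=4,fy=4,interpolation=2)[:,:,::-1]); print(n,u-80,v-80)
E
```

```text
[0.55593789 0.04692499 0.05970086] [ 0.19662459  0.07623094 -5.46416243] 5.375
side 241 157
top 194 115
```

View pics/side1.png

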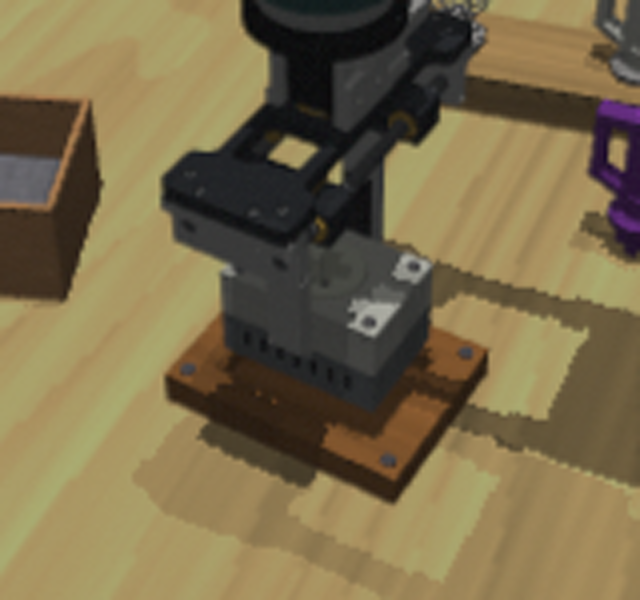

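View pics/top1.png

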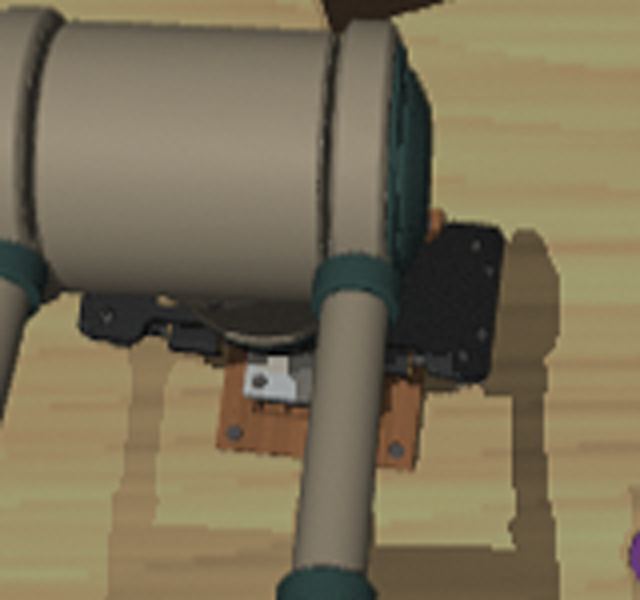

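```bash
python3 - <<'E'
from h import *
def cen(p,uv,rad=2.6,k=None):
    g=cv2.cvtColor(p,cv2.COLOR_RGB2GRAY).astype(float)
    uv=np.array(uv,float)
    for _ in range(6):
        v,u=np.indices(g.shape); m=np.hypot(u-uv[0],v-uv[1])<rad
        w=np.clip(np.percentile(g[m],80)-g[m],0,None); uv=np.array([(u[m]*w).sum(),(v[m]*w).sum()])/w.sum()
    return uv
p0=np.load("pics/side0.npz")["p"];p1=np.load("pics/side1.npz")["p"]
c0=np.array([(102,370),(268,392),(80,457),(253,483)])/3.9+(270,210)
s0=np.array([cen(p0,c) for c in c0]); W0=ray("side",s0,.055)[:,:2]*1000
print(W0.round(1),"centre",W0.mean(0)); 
dx=(W0[0]-W0[1]+W0[2]-W0[3]);a0=np.degrees(np.arctan2(dx[1],dx[0]));print("ang",a0,np.linalg.norm(dx)/2,np.linalg.norm(W0[0]-W0[2]))
n0=np.array([(153,60),(341,137),(70,153),(265,242)])/3.9+(270,210)
sn=np.array([cen(p0,c) for c in n0]);WN=ray("side",sn,.02)[:,:2]*1000
dn=(WN[0]-WN[1]+WN[2]-WN[3]);an=np.degrees(np.arctan2(dn[1],dn[0]));print("nest centre",WN.mean(0),"ang",an,np.linalg.norm(dn)/2)
n1=np.array([cen(p1,np.array(c)/4+(241,157)) for c in((466,353),(390,460))]);print("nest screws now-before px",n1-sn[[1,3]])
s1=np.array([cen(p1,np.array(c)/4+(241,157)) for c in((414,266),(368,322))]);
W1=ray("side",s1,telemetry.get_position()[2]-.0245+.055)[:,:2]*1000
d=W1[0]-W1[1]; d0=W0[1]-W0[3]
rotd=np.degrees(np.arctan2(d[1],d[0])-np.arctan2(d0[1],d0[0]));print("rot",rotd,np.linalg.norm(d),np.linalg.norm(d0))
for th in(rotd,-21.2):
  t=np.radians(th);Rm=np.array([[np.cos(t),-np.sin(t)],[np.sin(t),np.cos(t)]])
  print("head centre now",W1.mean(0)+Rm@(W0.mean(0)-W0[[1,3]].mean(0)), "ang",a0+th)
print("tcp",telemetry.get_position()*1000)
E
```

```text
[[528.4 219.5]
 [454.8 200.3]
 [516.7 264.1]
 [443.3 245.3]] centre [485.79891522 232.3241452 ]
ang 14.495104795420492 75.93352844037452 46.09996447229605
nest centre [554.98565283  44.44160083] ang -6.802872865026054 121.78093672427741
nest screws now-before px [[0.00407509 0.01161833]
 [0.00041718 0.02192695]]
rot -21.01152578299371 46.08573810051472 46.38994639683478
head centre now [554.91313388  45.9739302 ] ang -6.51642098757322
head centre now [554.89875614  45.84986911] ang -6.704895204579508
tcp [556.72532654  46.5107465   60.53627849]
```

```bash
python3 - <<'E'
from h import *
N=np.array([.5557,.0451])
print([telemetry.get_position().round(4).tolist() for _ in range(3)])
r.move_straight([*N,.056],max_speed=.1)
f0=telemetry.get_contact_force()
c=r.move_straight([*N,.0295],max_speed=.04,contact_N=6)
print(c,telemetry.get_position(),telemetry.get_contact_force()-f0,telemetry.get_moment(),telemetry.get_time_s())
E
```

```text
[[0.5567, 0.0465, 0.0605], [0.5567, 0.0465, 0.0605], [0.5567, 0.0465, 0.0605]]
True [0.55494208 0.04510576 0.03015266] [-0.33607892  0.05707677 12.6750006 ] [ 0.02014662 -0.02578389 -0.06499568] 6.3417
```

```bash
cat > see2.py <<'E'
from h import *
import sys
t=sys.argv[1]
for n in("side","top"):
    p,d=viewer.snapshot(n); np.savez(f"pics/{n}{t}.npz",p=p,d=d)
    u,v=proj(n,[.5557,.0455,.05])[0].astype(int)
    cv2.imwrite(f"pics/{n}{t}.png",cv2.resize(p[v-50:v+45,u-50:u+50],None,fx=6,fy=6,interpolation=2)[:,:,::-1]); print(n,u-50,v-50)
    P=cloud(n,d);Z=P[...,2];mk=(abs(P[...,0]-.556)<.06)&(abs(P[...,1]-.046)<.06)&(abs(Z-.061)<.006)
    print("head top z",np.median(Z[mk]),mk.sum())
    mm=cv2.morphologyEx(mk.astype(np.uint8),cv2.MORPH_CLOSE,np.ones((5,5)));cs,_=cv2.findContours(mm,0,1)
    c=max(cs,key=cv2.contourArea);R=cv2.minAreaRect((ray(n,c[:,0],.061)[:,:2]*1000).astype(np.float32));print(np.round(R[0],1),np.round(R[1],1),R[2])
E
python3 - <<'E'
from h import *
fingers.move_gripper(.09); print(telemetry.get_finger_gap())
x,y,z=telemetry.get_position()
r.move_straight([.5557,.0451,.12],max_speed=.2)
B=np.array([.4735,-.2585])
q=ik([*B,.19],rot(np.radians(81.3)));q2=ik([*B,.19],rot(np.radians(-98.7)));print(np.round(q,2),np.round(q2,2))
a=-98.7 if abs(q2[5])<abs(q[5]) else 81.3
r.move_ptp([*(B+[0,-.0]),.2],rot(np.radians(a)))
print(a,telemetry.get_time_s())
E
python3 see2.py 2
```

```text
0.08992888714160692
[-0.63  0.23  1.61 -0.    1.3  -2.05] [-0.63  0.23  1.61 -0.    1.3   1.09]
-98.7 9.8167
side 271 187
head top z 0.060390516890806545 944
[553.3  46.9] [65.1 92.5] 83.608642578125
top 224 145
head top z 0.06168317358527847 1212
[556.2  44.2] [60.6 90.4] 83.11311340332031
```

```bash
ls pics
```

```text
side0.npz
side0.png
side1.npz
side1.png
side2.npz
side2.png
side_b.png
side_h.png
top0.npz
top0.png
top1.npz
top1.png
top2.npz
top2.png
top_b.png
top_h.png
```

View pics/top2.png

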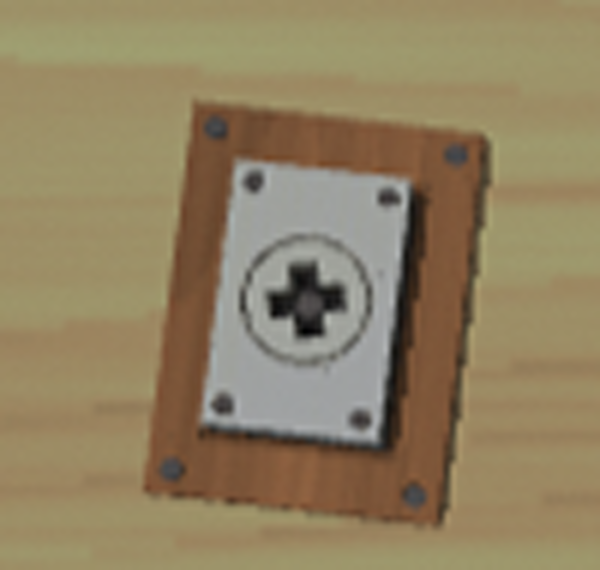

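View pics/side2.png

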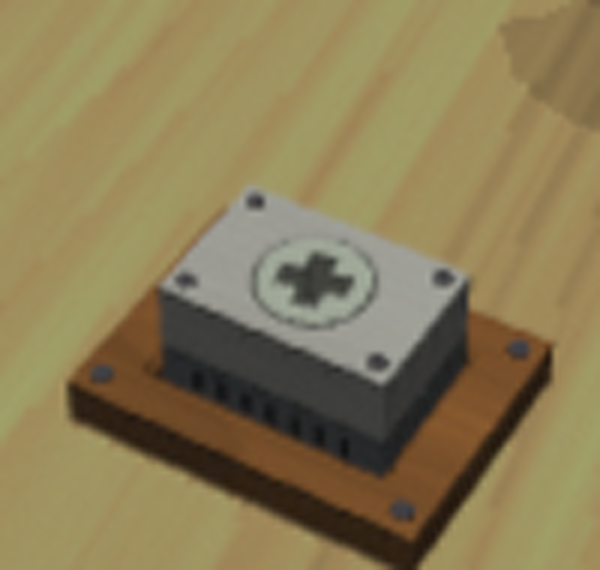

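```bash
cat > sock.py <<'E'
from h import *
import sys
t=sys.argv[1]
for n,c in(("side",(.5533,.0469)),("top",(.5562,.0442))):
    p=np.load(f"pics/{n}{t}.npz")["p"]; g=cv2.cvtColor(p,cv2.COLOR_RGB2GRAY)
    v,u=np.indices(g.shape);W=ray(n,np.c_[u.ravel(),v.ravel()],.061)[:,:2].reshape(*g.shape,2)
    ce=np.array(c)
    for _ in range(5):
        rr=np.hypot(*np.moveaxis(W-ce,-1,0)); white=np.percentile(g[rr<.018],85); w=np.clip((white-g)/(white-60.),0,1)*(rr<.0165)
        w[w<.25]=0
        ce=(W*w[...,None]).sum((0,1))/w.sum()
    dx,dy=(W-ce)[...,0],(W-ce)[...,1]
    h=(w*(dx+1j*dy)**4).sum(); print(n,"socket",ce*1000,"ang mod90",np.degrees(np.angle(h))/4, "strength",abs(h)/(w*rr**4).sum())
E
python3 sock.py 2
python3 - <<'E'
exec(open("m.py").read().split("for n in")[0])
for n in("side","top"):
    z=np.load(f"pics/{n}0.npz");P=cloud(n,z["d"]);X,Y,Z=np.moveaxis(P,-1,0)
    mk=(abs(X-.474)<.05)&(abs(Y+.256)<.03)&(Z>.094)&(Z<.114);
    hi=P[mk]; 
    # top face: ray-cast bright silver pixels at z=.104
    g=z["p"].astype(float).mean(-1); mk2=mk&(g>120)
    v,u=np.nonzero(mk2); w=ray(n,np.c_[u,v],.104)[:,:2]*1000
    R=cv2.minAreaRect(w.astype(np.float32));C=np.cov(w.T);e,V=np.linalg.eigh(C);print(n,len(w),w.mean(0),np.round(R[0],1),np.round(R[1],1),R[2],np.degrees(np.arctan2(V[1,1],V[0,1])),np.sqrt(12*e))
E
```

```text
side socket [554.21361768  43.29931929] ang mod90 6.45041537406952 strength 0.4673619637873101
top socket [555.77744079  44.58259406] ang mod90 5.146928777811012 strength 0.48737235817998864
side 71 [ 472.10664351 -258.13186082] [ 472.  -258.6] [12. 60.] 80.61226654052734 170.15040305473076 [12.64834629 61.04597415]
top 212 [ 474.42173989 -258.32641598] [ 474.  -258.5] [12.9 62.2] 80.87352752685547 170.94000859466578 [12.78231997 62.24985404]
```

Head is seated: top at about 61 mm in both views, angle matching the nest. The socket is at about 5.8° (mod 90) and the paddle's long axis at −9.3°. I'll grasp the beater.

```bash
python3 - <<'E'
from h import *
B=np.array([.4733,-.2583]);R=rot(np.radians(-99.2))
fingers.move_gripper(.06)
r.move_ptp([*B,.15],R)
c=r.move_straight([*B,.067],max_speed=.1,contact_N=10)
print(c,telemetry.get_position(),telemetry.get_contact_force())
fingers.move_gripper(.005)
print("gap",telemetry.get_finger_gap(),telemetry.get_contact_force(),telemetry.get_position())
r.move_straight([*B,.19],max_speed=.15)
print("lifted",telemetry.get_finger_gap(),telemetry.get_contact_force(),telemetry.get_time_s())
S=np.array([.5557,.0451])
r.move_ptp([*S,.19],rot(np.radians(-84.1)))
r.move_straight([*S,.137],max_speed=.12,contact_N=8)
print(telemetry.get_position(),telemetry.get_finger_gap(),telemetry.get_time_s())
for n in("side","top"):
    p,d=viewer.snapshot(n); np.savez(f"pics/{n}3.npz",p=p,d=d)
    u,v=proj(n,[*S,.09])[0].astype(int)
    cv2.imwrite(f"pics/{n}3.png",cv2.resize(p[v-60:v+55,u-60:u+60],None,fx=5,fy=5,interpolation=2)[:,:,::-1]); print(n,u-60,v-60)
E
```

```text
False [ 0.4739064  -0.25874492  0.06773953] [ 0.20372095 -0.19132205  0.03245177]
gap 0.01403371456398505 [ 0.56365124  0.22315544 -1.16048871] [ 0.47324257 -0.25822759  0.06690721]
lifted 0.01349896055615694 [-0.33067276 -0.44347383 -1.8427797 ] 13.6083
[0.55614782 0.04442306 0.13729926] 0.013927932681502213 15.4
side 261 163
top 213 132
```

```bash
sleep 0
```

```text
(no output)
```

View pics/side3.png

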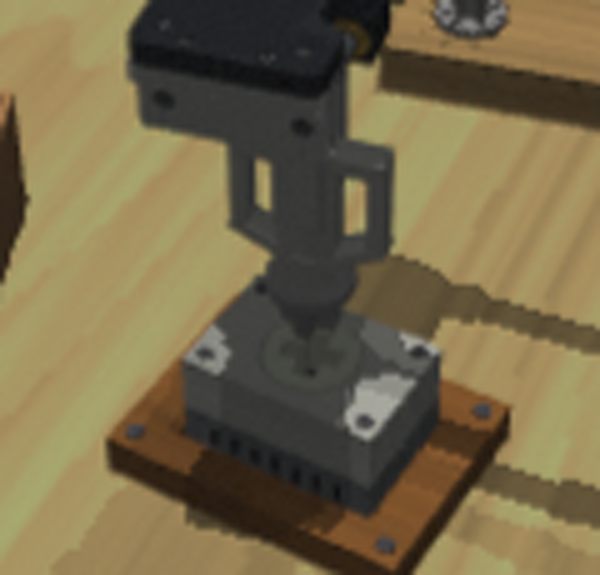

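View pics/top3.png

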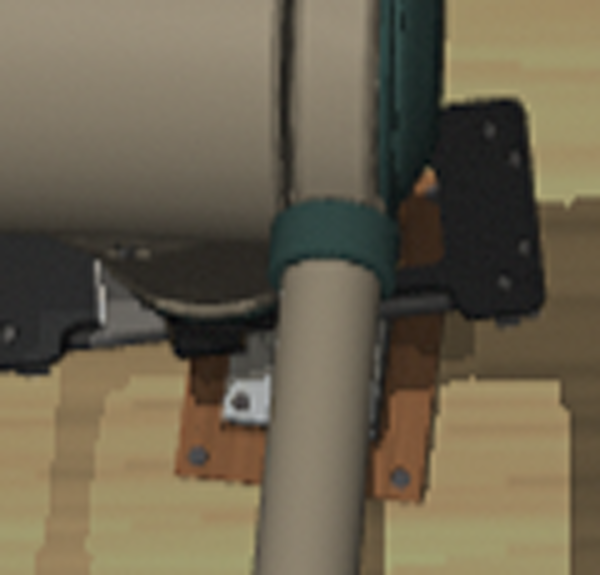

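```bash
python3 - <<'E'
from h import *
exec(open("sock.py").read().split("import sys")[0])
z=np.load("pics/side3.npz");p=z["p"];P=cloud("side",z["d"])
S=np.array([.5557,.0451]);a=np.radians(5.9);ex=np.array([np.cos(a),np.sin(a)]);ey=np.array([-ex[1],ex[0]])
for nm,lo,hi in(("collar",.100,.108),("frame",.118,.150),("stem",.077,.098)):
    x=(P[...,:2]-S)@ex;y=(P[...,:2]-S)@ey
    mk=(abs(x)<.04)&(abs(y)<.025)&(P[...,2]>lo)&(P[...,2]<hi)
    v,u=np.nonzero(mk); print(nm,len(v),"x",np.percentile(x[mk],[1,50,99])*1000,"y",np.percentile(y[mk],[1,50,99])*1000,"u",u.min(),u.max(),"v",v.min(),v.max())
print("proj S: tip",proj("side",[*S,.078]),"collar",proj("side",[*S,.103]),"mouth",proj("side",[*S,.061]))
# head screws now
c=np.array([(205,354),(419,352),(365,421)])/5+(261,163)
g=cv2.cvtColor(p,cv2.COLOR_RGB2GRAY).astype(float)
out=[]
for uv in c:
    for _ in range(6):
        v,u=np.indices(g.shape); m=np.hypot(u-uv[0],v-uv[1])<2.6
        w=np.clip(np.percentile(g[m],80)-g[m],0,None); uv=np.array([(u[m]*w).sum(),(v[m]*w).sum()])/w.sum()
    out.append(uv)
W=ray("side",out,.061)[:,:2]*1000;print(W, "head centre (diag)",(W[0]+W[1])/2)
cv2.imwrite("pics/side3z.png",cv2.convertScaleAbs(cv2.resize(p[185:265,290:355],None,fx=7.5,fy=7.5,interpolation=2)[:,:,::-1],alpha=2))
E
```

```text
collar 122 x [-19.23000886  -4.42755752  16.74432761] y [-6.76643685  8.19638639 17.56514979] u 314 331 v 214 225
frame 304 x [-33.07418627  -4.5590455   29.25711488] y [-7.79748029  4.49591895 17.64941778] u 306 339 v 198 216
stem 45 x [-13.12294611  -3.55532168  10.0399377 ] y [-0.8941823  6.9411438 11.8036854] u 317 328 v 225 230
proj S: tip [[321.86977602 227.62535297]] collar [[321.80309665 218.67889003]] mouth [[321.9136997  233.51865349]]
[[594.43670872  62.08563201]
 [513.46127717  25.99161334]
 [519.10362034  70.4658681 ]] head centre (diag) [553.94899294  44.03862267]
```

```bash
sleep 0
```

```text
(no output)
```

View pics/side3z.png

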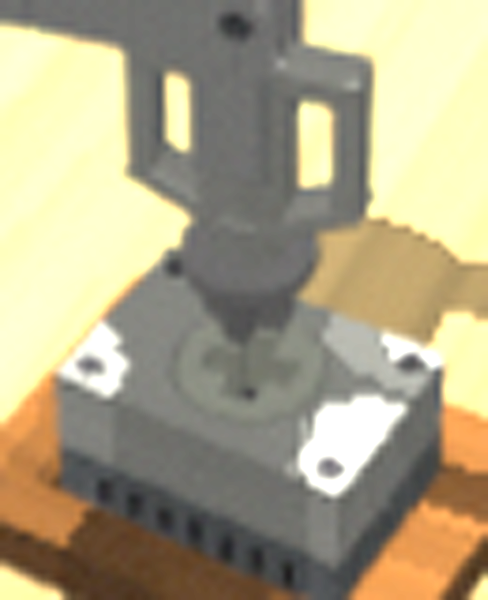

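Beater collar and socket agree to within about 0.5 mm along the head's x axis, and the jaws were already centred on the head along y. I'll insert now, guarded by force.

```bash
python3 - <<'E'
from h import *
S=np.array([.5557,.0451])
f0=telemetry.get_contact_force()
c=r.move_straight([*S,.111],max_speed=.03,contact_N=6)
print(c,telemetry.get_position(),telemetry.get_contact_force()-f0,telemetry.get_moment(),telemetry.get_time_s())
E
```

```text
False [0.55590264 0.04509126 0.11115985] [-0.64113234  0.33587064 -1.2518063 ] [-0.00884183  0.18125599 -0.03063699] 16.5167
```

```bash
python3 - <<'E'
from h import *
S=np.array([.5557,.0451])
f0=telemetry.get_contact_force()
for z,cn in((.1005,30),(.098,30),(.0965,30),(.095,30)):
    c=r.move_straight([*S,z],max_speed=.02,contact_N=cn); r.dwell(.1)
    f=telemetry.get_contact_force()-f0
    print(z,c,telemetry.get_position().round(4),f.round(1),telemetry.get_moment().round(2),telemetry.get_finger_gap(),telemetry.get_time_s())
    if c or f[2]>28: break
E
```

```text
0.1005 False [0.5561 0.0451 0.1014] [-0.5 -0.1  8.1] [-0.01  0.4  -0.01] 0.01373628049807992 17.2917
0.098 False [0.5561 0.0451 0.0992] [-0.4  1.1 10. ] [-0.02  0.5  -0.06] 0.013815814774326562 17.6667
0.0965 False [0.5561 0.0451 0.0979] [-1.6  1.  11.1] [0.04 0.56 0.03] 0.013714404004288692 18.0167
0.095 False [0.5562 0.0451 0.0978] [-3.7 -0.1 19.5] [-0.01  1.11 -0.02] 0.01402520080672809 18.3667
```

```bash
python3 - <<'E'
from h import *
r.dwell(.5)
print(telemetry.get_position().round(4),telemetry.get_contact_force().round(1),telemetry.get_finger_gap())
for n in("side","top"):
    p,d=viewer.snapshot(n); np.savez(f"pics/{n}4.npz",p=p,d=d)
    if n=="side": cv2.imwrite("pics/side4.png",cv2.convertScaleAbs(cv2.resize(p[185:265,280:365],None,fx=7,fy=7,interpolation=2)[:,:,::-1],alpha=2))
    cv2.imwrite(f"pics/{n}4f.png",p[:,:,::-1])
z=np.load("pics/side4.npz");P=cloud("side",z["d"])
g=cv2.cvtColor(z["p"],cv2.COLOR_RGB2GRAY)
S=np.array([.554,.044]);mk=(np.hypot(P[...,0]-S[0],P[...,1]-S[1])<.05)&(abs(P[...,2]-.061)<.008)
print("head top z",np.nanmedian(P[...,2][mk]))
A=P[mk];A=A[(abs(A[:,2]-.0605)<.003)];k=np.linalg.lstsq(np.c_[A[:,:2]-S,np.ones(len(A))],A[:,2],rcond=None)[0];print("plane",k)
E
```

```text
[0.5562 0.0451 0.0978] [-3.1  0.1 17.3] 0.013556593698181045
head top z 0.060595750904825496
plane [-0.00255459 -0.00383765  0.06051019]
```

```bash
sleep 0
```

```text
(no output)
```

View pics/side4.png

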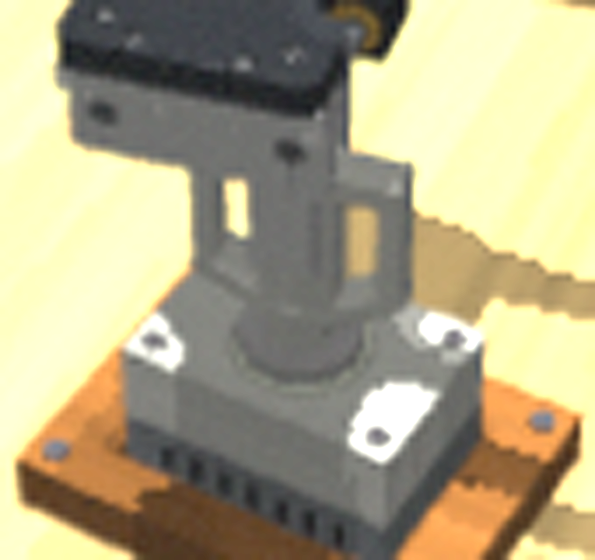

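View pics/side4f.png

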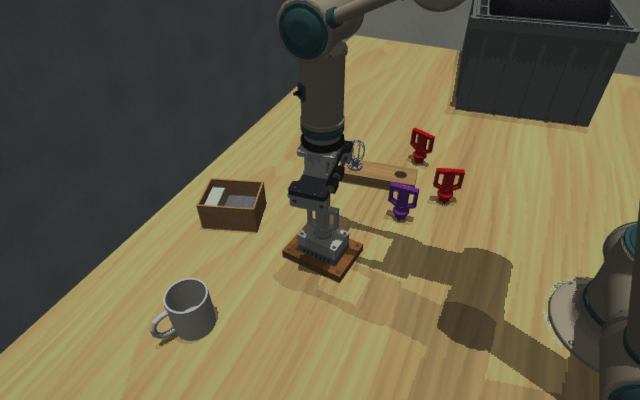

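The collar sits on the head, the beater is upright, the head is flat at about 61 mm, the push is steady at about 17–19 N, and the bystanders haven't moved. I'll hand it in.

```bash
python3 - <<'E'
from h import *
ticket.finish_job()
try: print(telemetry.get_position().round(4),telemetry.get_contact_force().round(1),telemetry.get_time_s())
except Exception as e: print(e)
E
```

```text
the job is handed in; nothing more can be done
the job is handed in; nothing more can be done
```

I seated the drive head in the pocket and let go of it. Then I took the silver beater from the stand, turned it about 15° to match the socket, slid it fully home and handed in with the gripper still pressing it down. The job was handed in at about 19 s on the robot's clock (limit 54 s); no verdict is reported.

**Last checks before hand-in:**
- **Head:** its top measured 60.6 mm high (61 mm expected), with a tilt below 0.005 rad. Before the beater went in, its centre matched the holding block's to within about 1 mm in the top view.
- **Beater:** there was no contact resistance down to about 9 mm in. The force then rose from 8 to 11 N as the ejector compressed, followed by a hard stop at tool height 97.8 mm (98 mm expected). The picture shows the collar resting on the head and the beater upright. I judged that by eye rather than measuring its tilt.
- **Push and grip:** the steady push was about 17 to 19 N, and the finger opening was 13.6 mm on the 14 mm paddle.
- **Others:** the whisk, mug, carton and look-alikes appear unmoved in the last side picture.

**Disagreements:**
- The two cameras differed by a steady 2 to 3 mm, within their calibration, so I aligned parts relative to each other in the same view. After seating, the side view's fit of the head's outline was a few mm oversize and off, so I relied on the screw positions instead.
- A side load of about 3 N and a moment of about 1.1 N m appeared under the final push. No tilt was visible.

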